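# Show which spice jar to put away, and where

## Task

Show a helper which spice jar still has to be put away and where it goes, without touching or moving the jars, the tray or the things standing round them: with the fingers pointing down, hold the fingertips a few centimetres above the cap of the one slim spice jar left out on the open worktop, to the right of the low wooden tray, among a pepper mill, a seasoning tub and a low tin, for about two seconds. Then point in the same way at the tray's empty compartment, with the fingertips centred over it at about the height of the caps beside it or a few centimetres higher, for about two seconds, and finish while still pointing there.

Things in the scene. Friction and masses are not known exactly. Their poses are not given: they have to be found in the camera images.
- stray_jar: the spice jar to be put away: slim glass jar, 36 mm across and 96 mm tall, upright, with a screw cap; origin at the centre of its underside, z up; loose; the only slim spice jar in the middle of the worktop outside the tray, on the right-hand side, up to about 0.63 m ahead of the robot (those on the wall rack, and the small mills against the wall at the back, belong to the room)
- stray_cap (a point): centre of the top of that jar's cap, 96 mm above its underside; z up
- tray: fixed wooden spice tray to the robot's left, 70 mm deep (its x), 262 mm long (its y), rim 40 mm high; four square compartments in a row along its y, each 58 mm inside, 64 mm from centre to centre, parted by 30 mm high dividers; floor 6 mm thick; origin at the centre of its underside, z up; turned up to about 0.5 rad; three compartments hold a jar, one (any of the four) is empty
- empty_place (a point): centre of the floor of the tray's empty compartment, 6 mm above the worktop; z up
- jar_a: spice jar in the tray, 36 mm across, 102 mm tall, upright, with a screw cap; origin at the centre of its underside, z up; loose
- jar_b: shorter spice jar in the tray, 36 mm across, 90 mm tall, upright, with a screw cap; origin at the centre of its underside, z up; loose
- jar_c: spice jar in the tray, 38 mm across, 102 mm tall, upright, with a screw cap; origin at the centre of its underside, z up; loose
- mill: glass pepper mill with a large black head and a narrow waist, 46 mm across, 128 mm tall, on the worktop; a bystander; origin at the centre of its underside
- tub: wide seasoning tub with a broad screw lid, 60 mm across, 105 mm tall, on the worktop; a bystander; origin at the centre of its underside
- tin: low food tin, 76 mm across, 58 mm tall, on the worktop; a bystander; origin at the centre of its underside

How it is judged:
By the outcome, as a careful person would: the job done as asked, in the order asked, and still so for the second after the job is handed in, with the robot touching nothing.
It also fails if it takes over 40 s, if anything falls off the work surface, if the arm or the gripper's body presses on something with over 40 N, if the wrist force passes 120 N, or if a joint passes its speed limit or range.

## Robot

A 7-joint arm with a two-finger parallel gripper is mounted at the origin on a cart in front of the work surface, level with it; the furniture and walls round the work are solid. World frame = base frame: x ahead of the robot, y to its left, z up, the work surface at z = 0. Lengths are in mm, angles in rad, forces in N, time in s.
With the tool pointing down it reaches from about 375 to 925 mm from the base axis. Payload 3.1 kg.
Tool frame: the origin (TCP) lies between the finger pads, 19 mm behind the fingertips; this is the grasp point; z points along the fingers, y is the line along which they close (so a half turn about z gives the same grasp; the last joint's range is limited). The gripper opens to 85 mm and grips with 20 to 120 N. Pads are 22 mm wide; open, the fingers measure 114 mm over their backs; the gripper's body (76 mm by 85 mm) begins 54 mm behind the grasp point. The pads swing forward as they close: fully open they stand 13 mm farther back than shut.
Start: joints at [1.047, 0.383, 0.044, 1.598, -0.018, 1.161, -0.05], TCP at [268.501, -591.955, 249.969] pointing down, gripper open.
Joint ranges: [-2.61, 2.61], [-0.41, 2.15], [-1.48, 1.57], [0, 2.5], [-1.57, 4.71], [0.05, 1.97], [-2.85, 2.85]. Speed limits (rad/s): [2.79, 2.79, 3.14, 3.14, 3.14, 3.14, 3.14].

## Interface

Orientations are given as a rotation vector (axis times angle).
In Python, from bench import bot, ticket, monitor, get_image, get_calibration gives the robot as it stands (bot), with the cameras as plain functions, the job (ticket) and the readings (monitor).
- The arm moves only by the shell command python3 jog.py 'ROWS' [FORCE]. ROWS is a JSON list that holds a single list of rows (three levels of brackets), with 1 to 5 rows, each of 5 numbers: the finger opening in mm, then dx, dy, dz in mm, then a turn about the tool's z in rad; each row is the pose to reach, as a shift and turn from the pose commanded when the command began, along the tool's axes at that moment; what a row does not reach only later rows make up. A row lasts 1/8 s, in which the tool goes at most 62.5 mm and 0.188 rad, less where a joint would pass 70% of its speed; a pose out of reach is approached as far as the arm can. The fingers move at their own pace and stop on an object; FORCE is the grip in N (left out, the last holds). Time passes only in rows, so rows that do not move let the fingers close. It prints the time, the measured TCP pose, the force, the opening and the grip force at its end. Input that does not fit is refused with a message, and nothing moves.
- monitor.get_obs(): the state, without advancing time (a new reading comes with each control period).
- get_image(name): name is "scene" or "top"; returns the picture (400x640x3 uint8, red, green, blue); there is no depth.
- get_calibration(name): a dict with "intrinsics" (3x3 intrinsics, pixels), "rvec" (rotation vector, rad) and "tvec" (3), from world to camera coordinates, as OpenCV has them. Camera axes: x right, y down, z forward; pixel columns grow to the right and rows downward; lengths in mm; the calibration is good to about 2 mm. A picture is of the moment at which its call begins. get_calibration takes no time and is no camera call.
- ticket.close_job(): hands the job in; it is judged then, once.
The state is a dict: "t": time; "q": joint angles; "joint_velocities": joint speeds; "effort": joint torques, N m; "ee_pos": TCP position; "tool_rot": TCP orientation; "wrist_force": force on the tool from outside, world axes, zero at the start; "torque": the same for the moment, N m; "finger_gap": finger opening in mm; "finger_force": force on a finger pad.
Only numpy, scipy, OpenCV 4.12 (cv2) and the standard library are available. Lean on these libraries where they do the work, as an engineer would, in place of code of your own. Each camera call takes 0.05 s, during which the arm holds its last target. There are 200 camera calls.

## Working session

There is one attempt and no reset: what is moved stays moved. The work goes in short steps, Python scripts to look and compute and a shell command to move; the robot and the scene stay as the last step left them, time stands still between calls to the robot, and variables do not carry over. Pictures are saved under pics/ and viewed, at most 10 in all, crops included, and the job is handed in when it is done.

```bash
ls; mkdir -p pics
python3 - <<'E'
from bench import bot, ticket, monitor, get_image, get_calibration
import cv2
for n in("scene","top"):
    cv2.imwrite(f"pics/{n}0.png",get_image(n)[:,:,::-1]); c=get_calibration(n); print(n,c)
o=monitor.get_obs(); print(o["t"],o["ee_pos"],o["tool_rot"],o["q"])
E
```

```text
bench.py
jog.py
pics
scene {'intrinsics': array([[391.19169165,   0.        , 319.00981344],
       [  0.        , 391.19169165, 204.4287027 ],
       [  0.        ,   0.        ,   1.        ]]), 'rvec': array([ 1.05860537, -2.49800238,  0.96171346]), 'tvec': array([379.7446439 , 345.39096271, 927.08370475])}
top {'intrinsics': array([[498.97547059,   0.        , 319.04980708],
       [  0.        , 498.97547059, 197.19806982],
       [  0.        ,   0.        ,   1.        ]]), 'rvec': array([ 2.15292949, -2.14447099,  0.16667766]), 'tvec': array([   4.89143609,  538.64480086, 1539.99557155])}
0.1 [ 268.12182309 -591.20024303  248.68577506] [-3.06831006e+00 -6.63355531e-01  9.93273680e-04] [ 1.04720483  0.38376743  0.04386281  1.59945625 -0.01793005  1.16123807
 -0.04989687]
```

View pics/scene0.png

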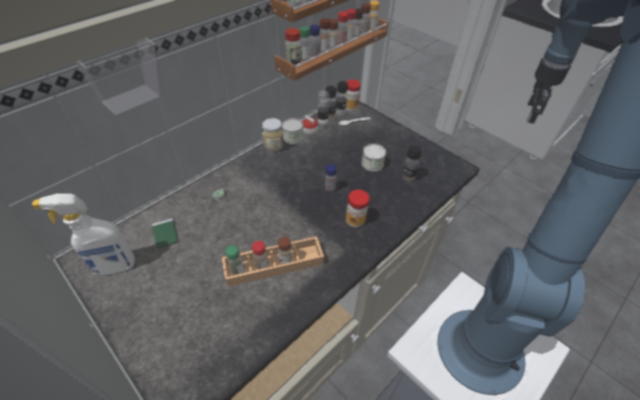

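View pics/top0.png

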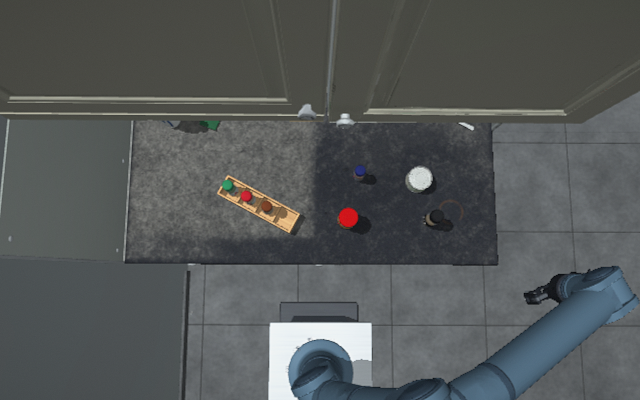

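The stray jar has the navy cap: scene about (331,170), top about (361,171). The tray holds green, red and brown caps, and its empty compartment is at the near-right end: top about (288,219), scene about (310,250). The tub has a red lid, the tin is white, and the mill is black.

```bash
cat > h.py <<'E'
import cv2,numpy as np
from bench import bot, ticket, monitor, get_image, get_calibration
def P(n):
    c=get_calibration(n);R=cv2.Rodrigues(c["rvec"])[0];return c["intrinsics"],R,np.array(c["tvec"])
def ray(n,uv):
    K,R,t=P(n);return -R.T@t, R.T@np.linalg.inv(K)@[*uv,1.]
def plane(n,uv,z):
    o,d=ray(n,uv);return o+d*(z-o[2])/d[2]
def tri(a,b):
    M=[K@np.c_[R,t] for K,R,t in map(P,("scene","top"))]
    X=cv2.triangulatePoints(M[0],M[1],np.array(a,float).reshape(2,1),np.array(b,float).reshape(2,1))[:,0];return X[:3]/X[3]
def proj(n,X):
    K,R,t=P(n);p=K@(R@np.array(X)+t);return p[:2]/p[2]
E
python3 - <<'E'
from h import *
im={n:cv2.imread(f"pics/{n}0.png") for n in("scene","top")}
hsv={n:cv2.cvtColor(i,cv2.COLOR_BGR2HSV) for n,i in im.items()}
def blob(n,lo,hi,box):
    x0,y0,x1,y1=box;m=cv2.inRange(hsv[n],lo,hi);k=np.zeros_like(m);k[y0:y1,x0:x1]=m[y0:y1,x0:x1]
    c=max(cv2.findContours(k,cv2.RETR_EXTERNAL,cv2.CHAIN_APPROX_NONE)[0],key=cv2.contourArea)
    M=cv2.moments(c);return (M["m10"]/M["m00"],M["m01"]/M["m00"]),cv2.boundingRect(c),c
S={"navy":((110,90,25),(135,255,255),(320,160,345,185),(350,160,375,185)),
"green":((60,100,30),(90,255,255),(222,240,245,268),(215,175,238,200)),
"red":((165,120,60),(180,255,255),(248,236,270,262),(238,186,256,206)),
"tub":((0,190,100),(180,255,255),(340,185,375,212),(330,200,365,235))}
for k,(lo,hi,a,b) in S.items():
    A,B=blob("scene",lo,hi,a),blob("top",lo,hi,b)
    print(k,np.round(A[0],1),A[1],np.round(B[0],1),B[1],tri(A[0],B[0]).round(), plane("top",B[0],96).round())
c,r,ct=blob("top",(8,70,90),(25,255,255),(200,165,310,245))
W=np.array([plane("top",p,40)[:2] for p in ct[:,0]],np.float32)
rc=cv2.minAreaRect(W);print("tray",rc,cv2.boxPoints(rc).round())
a=cv2.resize(im["top"][160:250,205:385],None,fx=4,fy=4,interpolation=cv2.INTER_CUBIC)
b=cv2.resize(im["scene"][155:290,215:395],None,fx=4,fy=4,interpolation=cv2.INTER_CUBIC)
cv2.imwrite("pics/a.png",a);cv2.imwrite("pics/b.png",b)
E
```

```text
navy [330.4 168.7] (326, 165, 10, 9) [359.9 170.1] (355, 165, 11, 11) [ 616. -118.   92.] [ 615. -118.   96.]
green [231.3 250.4] (227, 247, 10, 8) [227.4 185. ] (222, 180, 12, 11) [565. 286. 109.] [567. 288.  96.]
red [258.1 246.9] (252, 241, 12, 13) [246.  195.8] (241, 191, 11, 11) [532. 229. 102.] [534. 230.  96.]Traceback (most recent call last):
  File "<stdin>", line 13, in <module>
  File "<stdin>", line 6, in blob
ValueError: max() iterable argument is empty
```

Run:
```python
from h import *
im={n:cv2.imread(f"pics/{n}0.png") for n in("scene","top")}
for n,bx in(("top",(205,165,310,245)),("scene",(215,235,330,290))):
    hsv=cv2.cvtColor(im[n],cv2.COLOR_BGR2HSV);m=cv2.inRange(hsv,(5,70,90),(25,255,255))
    k=np.zeros_like(m);x0,y0,x1,y1=bx;k[y0:y1,x0:x1]=m[y0:y1,x0:x1]
    ys,xs=np.nonzero(cv2.morphologyEx(k,cv2.MORPH_CLOSE,np.ones((3,3))))
    W=np.array([plane(n,p,40)[:2] for p in zip(xs,ys)],np.float32)
    rc=cv2.minAreaRect(W);print(n,rc,cv2.boxPoints(rc).round().tolist())
for n in im:print(n,ray(n,(0,0))[0].round())
print("cab edge", [plane("top",(350,120),z).round().tolist() for z in(300,450,600)])
print("counter front",plane("top",(350,264),0).round())
a=cv2.resize(im["top"][160:250,205:385],None,fx=4,fy=4,interpolation=cv2.INTER_CUBIC)
b=cv2.resize(im["scene"][155:290,215:395],None,fx=4,fy=4,interpolation=cv2.INTER_CUBIC)
cv2.imwrite("pics/c.png",np.vstack([a[:200+160],b])[:,:,:][:900] if 0 else a);cv2.imwrite("pics/d.png",b)
```

```text
top ((518.1698608398438, 199.92440795898438), (264.6202087402344, 72.75473022460938), 61.54208755493164) [[423.0, 101.0], [487.0, 66.0], [613.0, 299.0], [549.0, 334.0]]Traceback (most recent call last):
  File "<stdin>", line 7, in <module>
  File "h.py", line 8, in plane
    o,d=ray(n,uv);return o+d*(z-o[2])/d[2]
        ~~~^^^^^^
  File "h.py", line 6, in ray
    K,R,t=P(n);return -R.T@t, R.T@np.linalg.inv(K)@[*uv,1.]
          ~^^^
  File "h.py", line 4, in P
    c=get_calibration(n);R=cv2.Rodrigues(c["rvec"])[0];return c["intrinsics"],R,np.array(c["tvec"])
ValueError: time passes only in moves, steps and waits
```

```bash
sed -i 's/^def P/import functools\n@functools.cache\ndef P/' h.py
python3 - <<'E'
from h import *
im={n:cv2.imread(f"pics/{n}0.png") for n in("scene","top")}
for n,bx in(("scene",(215,235,330,290)),):
    hsv=cv2.cvtColor(im[n],cv2.COLOR_BGR2HSV);m=cv2.inRange(hsv,(5,70,90),(25,255,255))
    k=np.zeros_like(m);x0,y0,x1,y1=bx;k[y0:y1,x0:x1]=m[y0:y1,x0:x1]
    ys,xs=np.nonzero(k)
    W=np.array([plane(n,p,40)[:2] for p in zip(xs,ys)],np.float32)
    rc=cv2.minAreaRect(W);print(n,rc,cv2.boxPoints(rc).round().tolist())
for n in im:print(n,ray(n,(0,0))[0].round())
print("cab edge", [plane("top",(350,120),z).round().tolist() for z in(300,450,600)])
print("counter front",plane("top",(350,264),0).round(), "right",plane("top",(496,200),0).round())
for nm,p,z in(("tub",(348,218),105),("tin",(419,180),58),("mill",(432,216),128)): print(nm,plane("top",p,z).round())
pt=[472.4,115.5,6]
for n in im:
    u=proj(n,pt);cv2.circle(im[n],tuple(u.round().astype(int)),1,(255,255,0),-1)
    u=proj(n,[616,-118,94]);cv2.circle(im[n],tuple(u.round().astype(int)),1,(0,255,255),-1)
a=cv2.resize(im["top"][165:240,210:380],None,fx=4,fy=4)
b=cv2.resize(im["scene"][160:285,215:385],None,fx=4,fy=4)
cv2.imwrite("pics/e.png",cv2.resize(np.vstack([a,b]),None,fx=.74,fy=.74))
E
```

```text
scene ((520.1246948242188, 196.1884307861328), (264.19207763671875, 112.31026458740234), 61.79111099243164) [[408.0, 106.0], [507.0, 53.0], [632.0, 286.0], [533.0, 339.0]]
scene [ 19. 533. 916.]
top [ 307.   19. 1602.]
cab edge [[711.0, -74.0, 300.0], [665.0, -63.0, 450.0], [618.0, -53.0, 600.0]]
counter front [330. -93.   0.] right [ 538. -569.    0.]
tub [466. -80. 105.]
tin [ 592. -307.   58.]
mill [ 471. -329.  128.]
```

View pics/e.png

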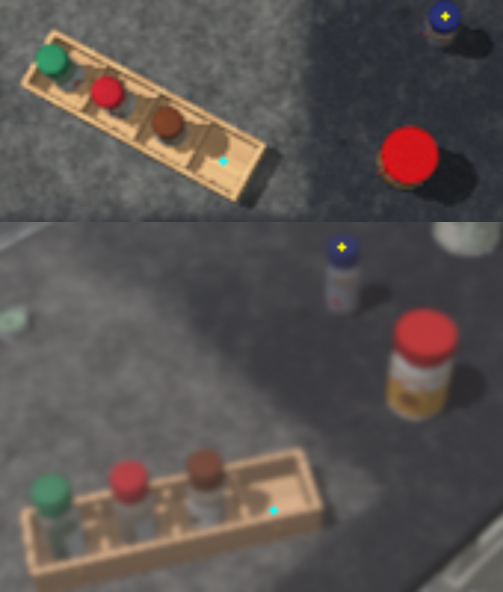

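The overlay dots sit on the navy cap and in the middle of the empty compartment in both views. So the cap is at (616,-118,~95) and the empty place at (472,115,6). Next I close the fingers and travel at the present height.

```bash
python3 jog.py '[[[0, 55, -31, 0, 0], [0, 110, -62, 0, 0], [0, 165, -93, 0, 0], [0, 220, -124, 0, 0], [0, 256, -144, 0, 0]]]'
cat > to.py <<'E'
import sys,numpy as np
from scipy.spatial.transform import Rotation as R
from bench import bot, ticket, monitor, get_image, get_calibration
o=monitor.get_obs();r=R.from_rotvec(o["tool_rot"]);g=np.array(list(map(float,sys.argv[1:4])))
print(o["t"],o["ee_pos"].round(1),"shift",r.inv().apply(g-o["ee_pos"]).round(1),"z",r.as_matrix()[:,2].round(3),"F",np.linalg.norm(o["wrist_force"]).round(1),"gap",o["finger_gap"])
E
python3 to.py 616 -118 147
```

```text
t: 0.72
ee_pos: [443.9, -351.3, 249.5]
tool_rot: [-3.068, -0.67, -0.0]
wrist_force: [0.3, 0.6, -0.6]
finger_gap: 0.2
finger_force: 0.0
0.725 [ 443.9 -351.3  249.5] shift [ 253.6 -140.3  102.9] z [-0.     0.001 -1.   ] F 0.9 gap 0.23040064345306396
```

```bash
python3 jog.py '[[[0, 53, -29, 0, 0], [0, 106, -58, 0, 0], [0, 159, -87, 0, 0], [0, 212, -116, 0, 0], [0, 254, -140, 0, 0]]]'; python3 to.py 616 -118 147
python3 - <<'E'
from h import *
for n in("scene","top"):
    i=get_image(n)[:,:,::-1]; cv2.imwrite(f"pics/{n}1.png",i)
a=cv2.imread("pics/scene1.png");b=cv2.imread("pics/top1.png")
cv2.imwrite("pics/f.png",np.vstack([cv2.resize(a,(480,300)),cv2.resize(b,(480,300))]))
E
```

```text
t: 1.35
ee_pos: [616.6, -119.6, 249.4]
tool_rot: [-3.069, -0.667, 0.0]
wrist_force: [0.9, 0.4, -0.2]
finger_gap: -0.1
finger_force: 0.0
1.35 [ 616.6 -119.6  249.4] shift [  0.2  -1.6 102.4] z [-0.001  0.001 -1.   ] F 1.0 gap -0.05883857131514207
```

View pics/f.png

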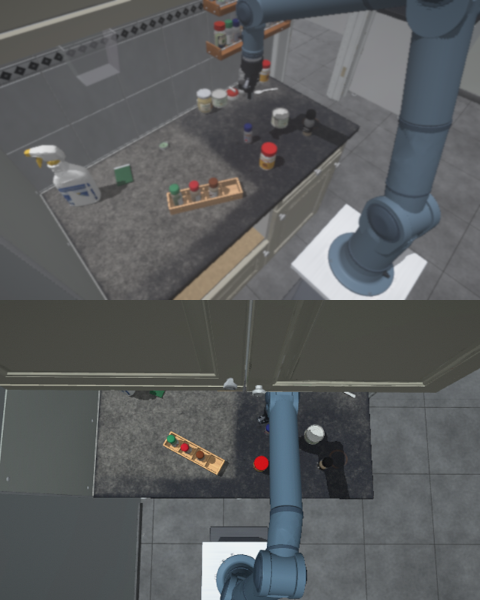

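The gripper hangs straight above the navy cap with nothing touched. The jars and bystanders stand where they were, and the arm is clear of the cabinet. I descend and hold.

```bash
python3 jog.py '[[[0, 0, -1, 35, 0], [0, 0, -1, 70, 0], [0, 0, -1, 102, 0], [0, 0, -1, 102, 0], [0, 0, -1, 102, 0]]]'; python3 to.py 616 -118 147
for i in 1; do python3 jog.py '[[[0, 0, 0, 0, 0], [0, 0, 0, 0, 0], [0, 0, 0, 0, 0], [0, 0, 0, 0, 0], [0, 0, 0, 0, 0]]]' >/dev/null; done
python3 - <<'E'
from h import *
for n in("scene","top"):
    cv2.imwrite(f"pics/{n}2.png",get_image(n)[:,:,::-1])
a=cv2.imread("pics/scene2.png")[70:220,250:430];b=cv2.imread("pics/top2.png")[120:270,270:450]
cv2.imwrite("pics/g.png",np.hstack([cv2.resize(x,None,fx=2.2,fy=3,interpolation=2) for x in(a,b)]))
E
```

```text
t: 2.08
ee_pos: [615.8, -122.1, 148.9]
tool_rot: [3.07, 0.663, 0.002]
wrist_force: [0.9, 0.3, -0.1]
finger_gap: 0.1
finger_force: 0.0
2.075 [ 615.8 -122.1  148.9] shift [ 1.9 -3.7  1.9] z [ 0.001 -0.    -1.   ] F 0.9 gap 0.14690106153824475
```

View pics/g.png

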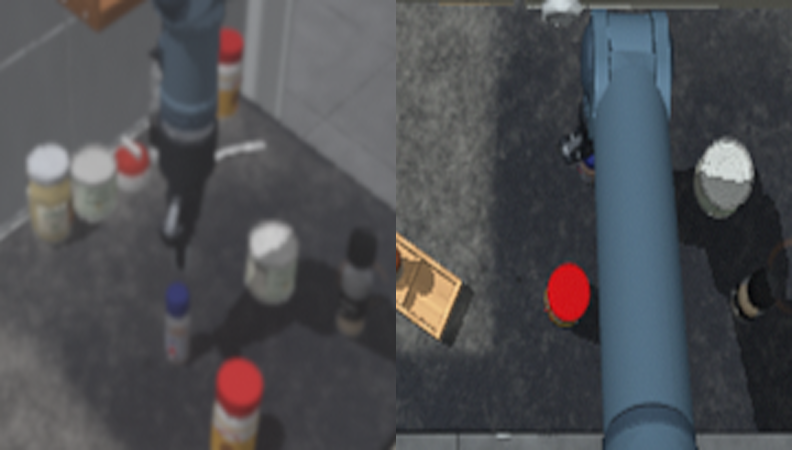

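In the scene view the fingertips are just above the navy cap with a small gap. I nudge 3 mm to centre and hold for 2.5 s.

```bash
python3 jog.py '[[[0, 1, -3, 1, 0], [0, 1, -3, 1, 0], [0, 1, -3, 1, 0], [0, 1, -3, 1, 0], [0, 1, -3, 1, 0]]]';python3 jog.py '[[[0, 0, 0, 0, 0], [0, 0, 0, 0, 0], [0, 0, 0, 0, 0], [0, 0, 0, 0, 0], [0, 0, 0, 0, 0]]]';python3 jog.py '[[[0, 0, 0, 0, 0], [0, 0, 0, 0, 0], [0, 0, 0, 0, 0], [0, 0, 0, 0, 0], [0, 0, 0, 0, 0]]]';python3 jog.py '[[[0, 0, 0, 0, 0], [0, 0, 0, 0, 0], [0, 0, 0, 0, 0], [0, 0, 0, 0, 0], [0, 0, 0, 0, 0]]]'; python3 to.py 616 -118 147;python3 to.py 472 115 240
```

```text
t: 3.42
ee_pos: [614.9, -118.7, 147.0]
tool_rot: [3.071, 0.664, 0.0]
wrist_force: [-0.8, 0.4, 0.8]
finger_gap: 0.4
finger_force: 0.0
t: 4.05
ee_pos: [614.9, -118.6, 147.0]
tool_rot: [-3.071, -0.664, -0.0]
wrist_force: [-0.4, 0.3, -0.3]
finger_gap: -0.1
finger_force: 0.0
t: 4.68
ee_pos: [614.9, -118.6, 147.0]
tool_rot: [-3.071, -0.664, 0.0]
wrist_force: [-0.9, -0.3, -0.0]
finger_gap: -0.1
finger_force: 0.0
t: 5.3
ee_pos: [614.9, -118.6, 147.0]
tool_rot: [-3.071, -0.664, -0.0]
wrist_force: [-0.1, 0.8, 1.0]
finger_gap: -0.2
finger_force: 0.0
5.3 [ 614.9 -118.6  147. ] shift [ 1.3 -0.1 -0. ] z [ 0.  0. -1.] F 1.3 gap -0.2379363212711863
5.3 [ 614.9 -118.6  147. ] shift [ -33.6 -271.8  -93. ] z [ 0.  0. -1.] F 1.3 gap -0.2379363212711863
```

Pointing at the jar is done, so I lift and cross to the tray.

```bash
python3 jog.py '[[[0, 0, 0, -50, 0], [0, 0, 0, -93, 0], [0, -7, -55, -93, 0], [0, -14, -110, -93, 0], [0, -20, -165, -93, 0]]]';python3 jog.py '[[[0, -6, -50, 0, 0], [0, -13, -107, 0, 0], [0, -13, -107, 0, 0], [0, -13, -107, 0, 0]]]'; python3 to.py 472 115 143
```

```text
t: 5.92
ee_pos: [527.7, 24.8, 240.4]
tool_rot: [3.071, 0.663, 0.002]
wrist_force: [1.1, -0.1, -0.6]
finger_gap: 0.1
finger_force: 0.0
t: 6.42
ee_pos: [472.7, 115.2, 240.2]
tool_rot: [3.07, 0.665, 0.001]
wrist_force: [0.6, 0.3, -0.6]
finger_gap: -0.1
finger_force: 0.0
6.425 [472.7 115.2 240.2] shift [-0.8 -0.2 97.2] z [ 0.001 -0.001 -1.   ] F 0.9 gap -0.11621968720604689
```

```bash
python3 jog.py '[[[0, 0, 0, 35, 0], [0, 0, 0, 70, 0], [0, 0, 0, 100, 0], [0, 0, 0, 100, 0], [0, 0, 0, 100, 0]]]'
python3 - <<'E'
from h import *
for n in("scene","top"):
    cv2.imwrite(f"pics/{n}3.png",get_image(n)[:,:,::-1])
a=cv2.imread("pics/scene3.png")[150:300,210:390];b=cv2.imread("pics/top3.png")[130:280,200:380]
cv2.imwrite("pics/h.png",np.hstack([cv2.resize(x,None,fx=2.2,fy=2.2,interpolation=2) for x in(a,b)]))
E
python3 to.py 472 115 141
```

```text
t: 7.05
ee_pos: [473.8, 114.7, 140.9]
tool_rot: [3.071, 0.661, 0.002]
wrist_force: [-0.1, -0.1, 0.5]
finger_gap: 0.2
finger_force: 0.0
7.15 [474.2 115.4 141.6] shift [-2.1 -0.5  0.6] z [ 0.003  0.001 -1.   ] F 0.5 gap 0.08536207918357044
```

View pics/h.png

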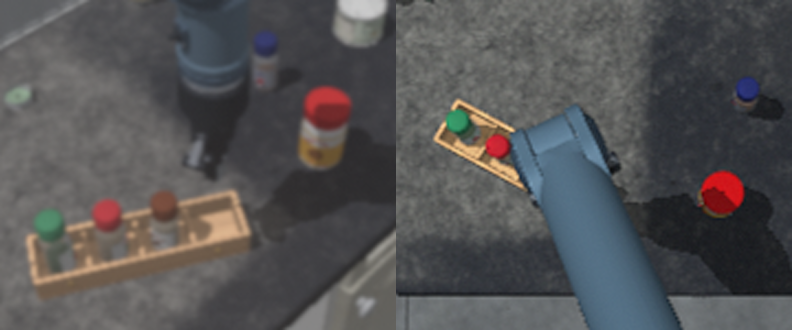

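The fingertips are at about scene (305,229), above the empty compartment beside the brown cap, and all jars are undisturbed. I hold, compare the fingertip with its projected position, and hand in.

```bash
python3 -c "
from h import *
print(proj('scene',[472.4,115.5,122]))"
python3 jog.py '[[[0, -1, 0, 0, 0], [0, -1, 0, 0, 0], [0, -1, 0, 0, 0], [0, -1, 0, 0, 0], [0, -1, 0, 0, 0]]]';python3 jog.py '[[[0, 0, 0, 0, 0], [0, 0, 0, 0, 0], [0, 0, 0, 0, 0], [0, 0, 0, 0, 0], [0, 0, 0, 0, 0]]]' >/dev/null;python3 jog.py '[[[0, 0, 0, 0, 0], [0, 0, 0, 0, 0], [0, 0, 0, 0, 0], [0, 0, 0, 0, 0], [0, 0, 0, 0, 0]]]'>/dev/null;python3 jog.py '[[[0, 0, 0, 0, 0], [0, 0, 0, 0, 0], [0, 0, 0, 0, 0], [0, 0, 0, 0, 0], [0, 0, 0, 0, 0]]]'; python3 to.py 472 115 141
```

```text
[306.76068722 231.11146581]
t: 7.78
ee_pos: [471.5, 115.1, 139.9]
tool_rot: [-3.071, -0.664, 0.0]
wrist_force: [0.0, 0.1, 0.7]
finger_gap: -0.1
finger_force: 0.0
t: 9.65
ee_pos: [471.6, 115.1, 140.0]
tool_rot: [-3.071, -0.664, -0.0]
wrist_force: [-0.3, -0.7, -0.5]
finger_gap: -0.1
finger_force: 0.0
9.65 [471.6 115.1 140. ] shift [ 0.4  0.3 -1. ] z [ 0.  0. -1.] F 1.0 gap -0.10848616751146273
```

```bash
python3 -c "
from bench import bot, ticket, monitor, get_image, get_calibration
print(ticket.close_job())"
```

```text
the job is handed in; nothing more can be done
None
```

The job is handed in: the arm pointed at the navy-capped stray jar for over 2 s, then at the tray's empty near-right compartment for over 2 s, and was still pointing there at hand-in, with no sign in the pictures or force readings of touching anything.

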